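# Gauge a brass bar against the flip stop of a length jig

## Robot

A 6-joint arm with a two-finger parallel gripper is mounted at the origin on a cart in front of the work surface, level with it; the furniture and walls round the work are solid. World frame = base frame: x ahead of the robot, y to its left, z up, the work surface at z = 0. Lengths are in m, angles in rad, forces in N, time in s.
With the tool pointing down it reaches from about 0.325 to 0.85 m from the base axis. Payload 4.4 kg.
Tool frame: the origin (TCP) lies midway between the tips of the shut fingers; the grasp point (between the pads) lies 19 mm behind it; z points along the fingers, y is the direction in which the jaws open and shut (so a half turn about z gives the same grasp; the last joint's range is limited). The gripper opens to 94 mm and grips with 3 to 60 N. Pads are 16 mm wide; open, the fingers measure 119 mm over their backs; the gripper's body (75 mm by 177 mm) begins 78 mm behind the grasp point.
Start: joints at [1.065, 0.207, 1.542, -0, 1.393, -0.15], TCP at [0.2, 0.539, 0.205] pointing down, gripper open.
Joint ranges: [-2.73, 2.73], [-0.86, 2.22], [0.23, 2.46], [-1.11, 4.25], [0.08, 2.63], [-2.82, 2.82]. Speed limits (rad/s): [2.79, 2.79, 3.14, 3.14, 3.14, 3.14].

## Interface

Orientations are given as [roll, pitch, yaw] about the fixed x, y, z axes, in that order (R = Rz(yaw) Ry(pitch) Rx(roll)).
In Python, from plant import * gives the robot as it stands.
- The arm moves only by the shell command python3 -m creep 'ROWS' [OPENING] [FORCE]. ROWS is JSON, a list that holds one entry, the list of rows, each a list of 6 numbers: the shift along the tool's x, y, z in mm, then the turn, a rotation vector about the tool's x, y, z in rad. A call has 1 to 10 rows; each row shifts and turns the commanded pose from where the row before left it, along the tool's axes as they then stand; what a row does not reach is not made up. A row lasts 1/8 s, in which the tool goes at most 62.5 mm and 10.7 degrees, less where a joint would pass 70% of its speed; a pose out of reach is approached as far as the arm can. A call with a gripper value outside its range is refused whole. OPENING is the finger opening in mm, from 0 to 94, set as the call begins (- or left out, the last holds). The fingers move at their own pace and stop on an object; FORCE is the grip in N (left out, the last holds). Time passes only in rows, so rows that do not move let the fingers close. It gives the time, the measured TCP pose, the force and the opening at its end, in the units of the state.
- state(): the state, without advancing time (a new reading comes with each control period).
- get_image(name): name is "scene" or "side" or "wrist"; returns (picture, depth): 480x640x3 uint8, blue, green, red; 480x640 float32, m along the optical axis (not along the pixel's ray), 0 where there is no reading.
- calibration(name): a dict with "camera_matrix" (3x3 intrinsics, pixels), "dist" ([k1, k2, p1, p2, k3] as OpenCV has them; the pictures are not rectified), "eye" and "orientation" of the camera in the world. Camera axes: x right, y down, z forward; pixel columns grow to the right and rows downward; lengths in m; the calibration is good to about 2 mm. A picture is of the moment at which its call begins: read the wrist's pose just before it. calibration takes no time and is no camera call; for the wrist camera it gives the pose at the moment of the call.
- close_job(): hands the job in, once; it reports no verdict.
The state is a dict: "time_s": time; "joint_pos": joint angles; "qvel": joint speeds; "joint_torque": joint torques, N m; "ee_pos": TCP position; "ee_rot": TCP orientation; "force": force on the tool from outside, world axes, zero at the start; "ft_torque": the same for the moment, N m; "finger_gap": opening from 0.0 (shut) to 1.0 (fully open).
Only numpy, scipy, OpenCV 4.12 (cv2) and the standard library are available. Lean on these libraries where they do the work, as an engineer would, in place of code of your own. Each camera call takes 0.05 s, during which the arm holds its last target. There are 200 camera calls.

## Task

On the metal length jig there are two flip stops, both standing up. Flip the stop nearer to the brass bar fully down onto the fence, push the bar along its channel until its end touches the blade of that stop, then flip the same stop fully up again, leaving the bar lying in the channel where it was gauged. Leave the other stop up.

Things in the scene. Friction and masses are not known exactly. Their poses are not given: they have to be found in the camera images.
- brass_bar: Loose brass bar, 90 mm long (y), 20 wide (x), 26 high, about 0.35 kg; origin at the centre of its underside, 8 mm above the bench. It lies in a 23 mm wide channel, open at both ends, of the fixed jig (aluminium plate 320 x 100 mm): rail in front (top 16 mm above the bench), fence behind (top 22 mm); push it with fingertips above that. Starts 35 to 70 mm short of the near stop.
- near_stop: Fixed steel bracket of the flip stop nearer the bar. Axes: y along the channel, away from the bar; x back over the fence; z up. Origin: at bench height, channel centre, in the plane of the blade face the bar must touch (bar origin then at y = -45 mm). Blade y 0 to 8 mm; down, it hangs at x -10 to 9, z 11 to 52 mm across the channel. Hinge axis along y at x 38, z 48 mm.
- near_knob (a point): Centre of the near stop's black crossbar knob (diameter 16 mm, 20 mm long in y), on the end of a flat upright lever 16 mm wide, 55 mm from the hinge axis. In near_stop's frame it is at y 34 mm; stop up (1.2 rad): x 69, z 94 mm; down: x 6, z 93 mm. Push it horizontally at or just below the knob: towards the channel (-x) lowers the blade, back (+x) raises it.
- near_leaf (a joint): Hinge of the near stop, rad: 0 = fully down, blade across the channel; 1.2 = fully up; both are hard end stops. Starts at 1.05 to 1.2. Friction holds it wherever it is left; about 1 to 2 N at the knob moves it.
- far_leaf (a joint): Hinge of the other, identical stop, 85 to 105 mm farther along the same fence (+y of near_stop); same values. It starts up (1.05 to 1.2) and must stay up.

How it is judged:
By the outcome, as a careful person would: the job done as asked, in the order asked, and still so for the second after the job is handed in, with the robot touching nothing.
It also fails if it takes over 48 s, if anything falls off the work surface, if the arm or the gripper's body presses on something with over 40 N, if the wrist force passes 120 N, or if a joint passes its speed limit or range.

## Working session

There is one attempt and no reset: what is moved stays moved. The work goes in short steps, Python scripts to look and compute and a shell command to move; the robot and the scene stay as the last step left them, time stands still between calls to the robot, and variables do not carry over. Pictures are saved under pics/ and viewed, about 8 in all and at most 12, crops included, and the job is handed in when it is done.

```bash
mkdir -p pics
cat > h.py <<'E'
from plant import *
import numpy as np, cv2
def cam(n):
    c=calibration(n); return np.array(c["camera_matrix"],float),np.array(c["dist"],float),np.array(c["eye"],float),c["orientation"]
def Rm(o):
    o=np.array(o,float)
    if o.shape==(3,3): return o
    from scipy.spatial.transform import Rotation as R
    return R.from_euler('xyz',o).as_matrix()
def ray(n,uv):
    K,d,e,o=cam(n); p=cv2.undistortPoints(np.array(uv,float).reshape(-1,1,2),K,d).reshape(-1,2)
    return e,(Rm(o)@np.c_[p,np.ones(len(p))].T).T
def onz(n,uv,z):
    e,r=ray(n,uv); return e+r*((z-e[2])/r[:,2])[:,None]
def cloud(n,dep):
    v,u=np.nonzero(dep>0); e,r=ray(n,np.c_[u,v]); return u,v,e+r*dep[v,u][:,None]
E
python3 - <<'E'
from h import *
print(state()); 
for n in("scene","side","wrist"):
    print(n,calibration(n))
    a,d=get_image(n); cv2.imwrite(f"pics/{n}0.png",a); np.save(f"pics/{n}0d.npy",d)
E
```

```text
{'time_s': 0.0, 'joint_pos': array([ 1.06554535e+00,  2.07397834e-01,  1.54290085e+00,  5.92961735e-06,
        1.39345612e+00, -1.50511488e-01]), 'qvel': array([-0.00264019, -0.00107905,  0.0021309 ,  0.00200391, -0.00120803,
        0.00084909]), 'joint_torque': array([-3.07832488e-04, -3.70875192e+01, -2.81419337e+01,  6.99788262e-02,
        3.62392981e-02, -1.89141233e-04]), 'ee_pos': array([0.19936248, 0.53851271, 0.20432855]), 'ee_rot': array([-3.13945583e+00, -3.29968215e-04,  2.78685176e+00]), 'force': array([-0.12570578, -0.64565709, -0.42145197]), 'ft_torque': array([ 0.04270375, -0.03669114, -0.03850409]), 'finger_gap': 1.0016819116459212}
scene {'camera_matrix': array([[487.7367603 ,   0.        , 313.29332066],
       [  0.        , 487.7367603 , 240.41964695],
       [  0.        ,   0.        ,   1.        ]]), 'dist': array([-0.01954037,  0.        ,  0.        ,  0.        ,  0.        ]), 'eye': array([-0.0206349 , -0.52072543,  0.58876399]), 'orientation': array([-2.20537477,  0.02124393, -0.78798873])}
side {'camera_matrix': array([[473.72870108,   0.        , 320.18858064],
       [  0.        , 473.72870108, 239.77947144],
       [  0.        ,   0.        ,   1.        ]]), 'dist': array([-0.05019016,  0.        ,  0.        ,  0.        ,  0.        ]), 'eye': array([ 0.32396541, -0.8039236 ,  0.38921578]), 'orientation': array([-1.93743805,  0.02765013, -0.18496737])}
wrist {'camera_matrix': array([[366.84081472,   0.        , 317.44743068],
       [  0.        , 366.84081472, 244.55305375],
       [  0.        ,   0.        ,   1.        ]]), 'dist': array([-0.04822231,  0.        ,  0.        ,  0.        ,  0.        ]), 'eye': array([0.13835731, 0.56073501, 0.38478198]), 'orientation': array([2.91161143e+00, 2.37963022e-03, 1.21447903e+00])}
```

View pics/scene0.png

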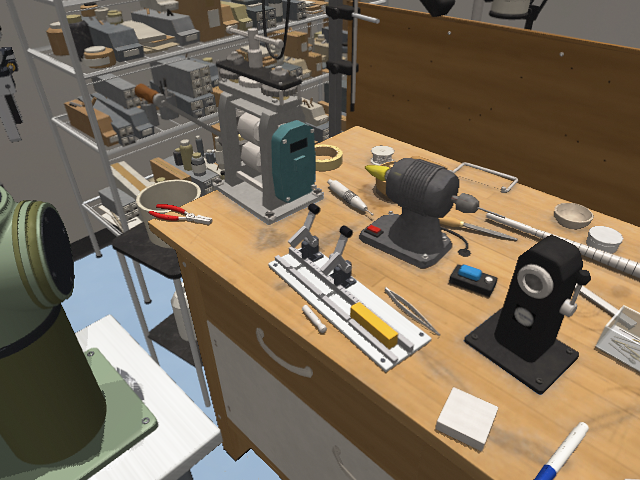

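View pics/side0.png

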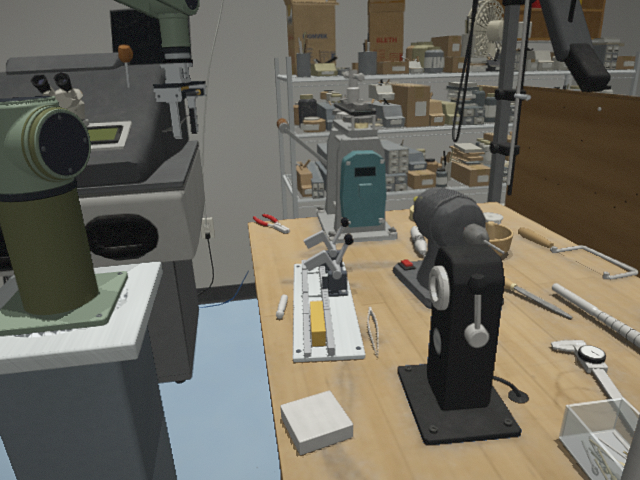

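The scene view shows the brass bar at (375,325), the near stop with its knob at (346,232) and the far knob at (314,208). The side view shows the bar at (318,325) and the knobs at (349,240) and (345,223). Next I measure these with colour masks and depth.

Run:
```python
from h import *
for n in("scene","side"):
    a=cv2.imread(f"pics/{n}0.png"); d=np.load(f"pics/{n}0d.npy"); hsv=cv2.cvtColor(a,cv2.COLOR_BGR2HSV)
    u,v,P=cloud(n,d); h=hsv[v,u]
    box=((u>340)&(u<410)&(v>295)&(v<355)) if n=="scene" else ((u>300)&(u<335)&(v>290)&(v<355))
    m=box&(h[:,0]>18)&(h[:,0]<32)&(h[:,1]>150)
    p=P[m]; t=p[p[:,2]>np.percentile(p[:,2],90)-.006]
    r=cv2.minAreaRect((t[:,:2]*1000).astype(np.float32)); print(n,"bar top",len(t),np.median(t[:,2]),cv2.boxPoints(r).round(1).tolist(),"c",r[0],r[1])
    # jig plate: bright low saturation, near z 0..0.03
    m=(P[:,2]>.003)&(P[:,2]<.03)&(P[:,0]>.2)&(P[:,0]<.7)&(abs(P[:,1])<.5)&(h[:,1]<40)&(h[:,2]>150)
    msk=np.zeros(d.shape,np.uint8); msk[v[m],u[m]]=255
    k,lab,st,c=cv2.connectedComponentsWithStats(msk); i=1+st[1:,4].argmax(); q=m&(lab[v,u]==i)
    r=cv2.minAreaRect((P[q][:,:2]*1000).astype(np.float32)); print("plate",st[i],cv2.boxPoints(r).round(1).tolist(),r[1])
    # knobs dark, high
    for nm,(cx,cy) in dict(scene=dict(near=(345,233),far=(314,209)),side=dict(near=(349,240),far=(345,223)))[n].items():
        m=(abs(u-cx)<12)&(abs(v-cy)<11)&(h[:,2]<70)&(P[:,2]>.06)&(P[:,2]<.13)&(P[:,0]<.8)
        print(nm,m.sum(),P[m].mean(0).round(4),P[m].min(0).round(4),P[m].max(0).round(4),"px",u[m].mean(),v[m].mean())
```

```text
scene bar top 603 0.03459857193995053 [[403.79998779296875, -240.6999969482422], [424.29998779296875, -243.60000610351562], [436.8999938964844, -154.5], [416.3999938964844, -151.60000610351562]] c (420.3319091796875, -197.5714874267578) (90.01889038085938, 20.69519805908203)
plate [ 437  388   61   56 1962] [[346.6000061035156, -364.8999938964844], [360.29998779296875, -425.79998779296875], [422.29998779296875, -411.79998779296875], [408.6000061035156, -350.8999938964844]] (63.52607727050781, 62.42627716064453)
near 104 [ 0.4978 -0.0688  0.1019] [ 0.4918 -0.0782  0.0927] [ 0.5061 -0.0562  0.1076] px 345.52884615384613 231.3653846153846
far 90 [0.5134 0.0245 0.1006] [0.5078 0.0158 0.0898] [0.5213 0.0371 0.1068] px 313.55555555555554 208.51111111111112
side bar top 46 0.030388971042011548 [[407.3999938964844, -241.8000030517578], [424.0, -244.8000030517578], [424.70001220703125, -241.0], [408.1000061035156, -237.89999389648438]] c (416.04351806640625, -241.3963165283203) (3.954500675201416, 16.88440704345703)
plate [ 281  391   72   52 2232] [[348.0, -364.1000061035156], [362.1000061035156, -426.6000061035156], [423.5, -412.70001220703125], [409.29998779296875, -350.20001220703125]] (62.905738830566406, 64.12737274169922)
near 75 [ 0.5007 -0.0732  0.1008] [ 0.4948 -0.0781  0.0923] [ 0.5071 -0.0616  0.1068] px 348.04 239.16
far 72 [0.5193 0.034  0.0969] [0.5104 0.014  0.0635] [0.5447 0.163  0.1064] px 344.25 220.91666666666666
```

Run:
```python
import cv2
a=cv2.imread("pics/scene0.png")[190:380,255:445]; b=cv2.imread("pics/side0.png")[205:375,260:400]
a=cv2.resize(a,(400,400),interpolation=cv2.INTER_CUBIC);b=cv2.resize(b,(330,400),interpolation=cv2.INTER_CUBIC)
cv2.imwrite("pics/crop.png",cv2.hconcat([a,b]))
```

```text
(no output)
```

View pics/crop.png

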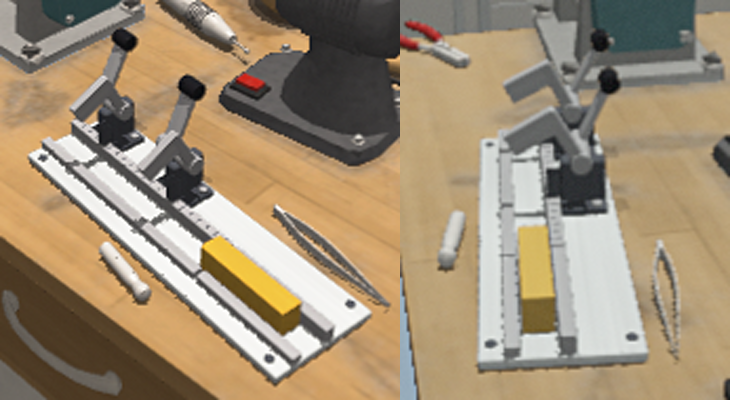

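The crops show both stops up: the blades are over the channel, and the knobs lean back over the fence. The bar lies between rail and fence. Next I check for tall obstacles along the approach and work out the frames.

Run:
```python
from h import *
H={}
for n in("scene","side"):
    d=np.load(f"pics/{n}0d.npy"); u,v,P=cloud(n,d)
    m=(P[:,0]>.1)&(P[:,0]<1)&(P[:,1]>-.5)&(P[:,1]<.6)&(P[:,2]>.0)&(P[:,2]<.7)
    for p in P[m]:
        k=(int(p[0]//.05),int(p[1]//.05)); H.setdefault(k,[]).append(p[2])
print("rows y(cm) desc, cols x 10..95 cm; max z cm")
print("     "+" ".join(f"{5*i:3d}" for i in range(2,20)))
for j in range(11,-11,-1):
    print(f"{5*j:4d} "+" ".join(f"{100*np.percentile(H[(i,j)],98):3.0f}" if (i,j) in H and len(H[(i,j)])>3 else "  ." for i in range(2,20)))
ys=np.array([.14,.99]);xs=np.array([.99,-.14]);bar=np.array([.4203,-.1976]);o=bar+ys*.1056
s=state()['ee_pos'][:2]
f=lambda x,y:(o+xs*x/1000+ys*y/1000).round(4)
print("stop",o,"behind knob",f(90,34),"front knob",f(-15,34),"behind bar",f(0,-170))
```

```text
rows y(cm) desc, cols x 10..95 cm; max z cm
      10  15  20  25  30  35  40  45  50  55  60  65  70  75  80  85  90  95
  55   .  51  35  35   .   .   .   .   .   .   .   .   .   .   .   .   .   .
  50  54  54  52  54   .   .  24   .   .   .   .   .   .   .   .   .   .   .
  45  54  39  53   .   .   .  24  24   .   .   .   .   .   .   .   .   .   .
  40  53  53  53   .   .   .  24  24  19  14   .   .   .   .   .   .   .   .
  35   .   .   .   .   0   1   1  22  18  29   .   .   0   0   .   0   0   0
  30   .   .   .   .   0   1   1   0  20  35  35   .   0   3   3   0   0   0
  25   .   .   .   .   0   0   1   0   2  36  37   0   2   3   3   0   0   0
  20   .   .   .   .   0   0   0   0  21  36  32   1   0   3   3   0   0   0
  15   0   .   .   .   0   0   0   0  22  35  29   3   3   0   0   3   3   0
  10   0   .   .   .   0   0   0   0  19  20  20   3   3   0   5   3   3   0
   5   0   .   .   .   0   0   1   0   0   0   0   3   3   5   6   5   2   2
   0   0   .   .   .   0   0   8   9  11   0  14  14   0   4   6   5   2   2
  -5   0   .   .   .   0   0   2   8   2   2  15  15   2   0   5   5   0   1
 -10   0   .   .   .   0   1   9  10  11   0  18  18   .   .   0   0   0   0
 -15   0   .   .   .   0   1   2   2   0   0  18  18   2   2   0   0   0   1
 -20   0   .   .   .   0   1   4   1   1   0  17  18  14   1   2   0   0   0
 -25   .   .   .   .   0   2   4   1   1   0   3  15   0   1   2   2   0   0
 -30   .   .   .   .   0   2   2   1   0   0   3  14   0   0   2   2   3   3
 -35   .   .   .   .   0   0   0   0  16   1   1   0   1   2   2   2   3   3
 -40   .   .   .   .   2   2   2   1  20  20   3   0   2   2   2   3   3   0
 -45   .   .   .   .   0   2   2   1  19  19   1   0   1   1   2   3   3   0
 -50   .   .   .   .   0   2   2   1   0   1   5   5   5   0   0   3   .   .
stop [ 0.435084 -0.093056] behind knob [ 0.5289 -0.072 ] front knob [ 0.425  -0.0573] behind bar [ 0.4113 -0.2614]
```

```bash
python3 -m creep '[[[0,0,-18,0,0,-0.107],[0,0,-18,0,0,-0.107],[-27,-51,0,0,0,0],[-27,-51,0,0,0,0],[-27,-51,0,0,0,0],[-27,-51,0,0,0,0],[-27,-51,0,0,0,0],[-27,-51,0,0,0,0],[-27,-51,0,0,0,0],[-27,-51,0,0,0,0]]]' 0 30
cat >> h.py <<'E'
ys=np.array([.14,.99]);xs=np.array([.99,-.14]);o=np.array([.4351,-.0931])
def rel():
    s=state(); p=s['ee_pos']; d=p[:2]-o
    print("t",round(s['time_s'],2),"stopframe mm x %.1f y %.1f z %.1f"%(1000*d@xs,1000*d@ys,1000*p[2]),"rot",s['ee_rot'].round(3),"F stopframe",[round(float(q),1) for q in(s['force'][:2]@xs,s['force'][:2]@ys,s['force'][2])],"gap",round(float(s['finger_gap']),3),"j",s['joint_pos'].round(2))
E
python3 -c "from h import *; rel()"
```

```text
time_s: 1.4
ee_pos: [0.3565, 0.1032, 0.2414]
ee_rot: [3.141, 0.001, 3.001]
force: [0.5, 0.8, -0.0]
finger_gap: 0.008
t 1.4 stopframe mm x -105.3 y 183.3 z 241.4 rot [3.141e+00 1.000e-03 3.001e+00] F stopframe [0.4, 0.8, -0.0] gap 0.008 j [ 0.05 -0.29  1.94  0.    1.49 -1.38]
```

```bash
python3 -m creep '[[[-31,-37,0,0,0,0],[-31,-37,0,0,0,0],[-31,-37,0,0,0,0],[-31,-37,0,0,0,0],[0,0,0,0,0,0]]]'
python3 - <<'E'
from h import *
rel()
a,d=get_image("wrist"); cv2.imwrite("pics/w1.png",a); np.save("pics/w1d.npy",d)
c=calibration("wrist"); np.savez("pics/w1c.npz",**{k:np.array(v) for k,v in c.items()}); print(c["eye"])
E
```

```text
time_s: 2.02
ee_pos: [0.4591, -0.0613, 0.241]
ee_rot: [-3.141, -0.001, 2.997]
force: [0.0, -0.2, -0.3]
finger_gap: 0.01
t 2.02 stopframe mm x 19.4 y 34.8 z 241.0 rot [-3.141e+00 -1.000e-03  2.997e+00] F stopframe [0.0, -0.2, -0.3] gap 0.01 j [-0.32 -0.06  1.76 -0.    1.45 -1.75]
[ 0.39387253 -0.05149433  0.42128967]
```

View pics/w1.png

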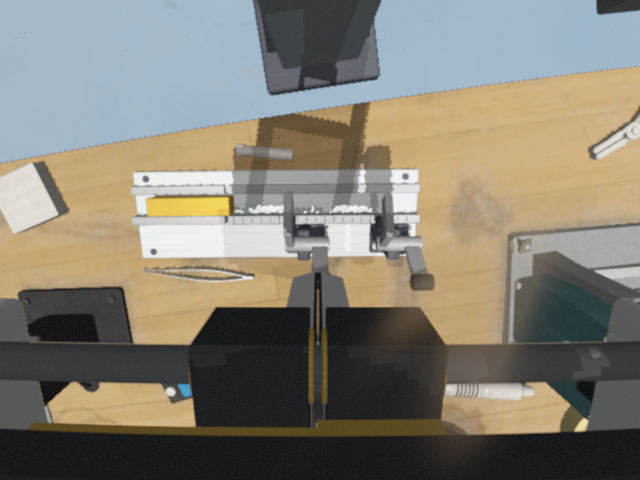

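The wrist view shows the bar (145–232, 205) to the left and the near blade at u≈288. The fingers hide the near knob, and the far knob is at (422,283). That fits the measured frame, so I go behind the near knob and descend.

```bash
python3 -m creep '[[[-40,0,0,0,0,0],[-40,0,0,0,0,0],[0,0,50,0,0,0],[0,0,55,0,0,0],[0,0,55,0,0,0],[0,0,0,0,0,0]]]'; python3 -c "from h import *; rel()"
python3 -m creep '[[[8,0,0,0,0,0],[6,0,0,0,0,0],[6,0,0,0,0,0],[6,0,0,0,0,0],[6,0,0,0,0,0],[6,0,0,0,0,0]]]'; python3 -c "from h import *; rel()"
```

```text
time_s: 2.82
ee_pos: [0.5321, -0.0673, 0.0768]
ee_rot: [3.139, -0.012, 3.002]
force: [-0.1, 0.1, -0.2]
finger_gap: 0.004
t 2.83 stopframe mm x 92.4 y 39.1 z 76.8 rot [ 3.139 -0.012  3.002] F stopframe [-0.1, 0.1, -0.2] gap 0.004 j [-0.29  0.28  1.74  0.    1.13 -1.72]
time_s: 3.58
ee_pos: [0.4996, -0.0649, 0.0816]
ee_rot: [-3.142, 0.0, 3.001]
force: [1.6, -0.6, 0.5]
finger_gap: 0.005
t 3.58 stopframe mm x 59.9 y 36.9 z 81.6 rot [-3.142  0.     3.001] F stopframe [1.7, -0.4, 0.5] gap 0.005 j [-0.3   0.2   1.83 -0.    1.11 -1.73]
```

```bash
python3 -m creep '[[[6,0,0,0,0,0],[6,0,0,0,0,0],[6,0,0,0,0,0],[6,0,0,0,0,0],[5,0,0,0,0,0],[0,0,0,0,0,0]]]'; python3 -c "from h import *; rel()"
python3 -m creep '[[[2,0,0,0,0,0],[0,0,0,0,0,0]]]'; python3 -c "from h import *; rel()"
```

```text
time_s: 4.32
ee_pos: [0.4705, -0.0607, 0.0813]
ee_rot: [3.142, -0.001, 3.001]
force: [-0.0, -0.1, -0.1]
finger_gap: 0.002
t 4.33 stopframe mm x 30.5 y 37.0 z 81.3 rot [ 3.142e+00 -1.000e-03  3.001e+00] F stopframe [-0.0, -0.1, -0.1] gap 0.002 j [-0.31  0.14  1.9  -0.    1.1  -1.74]
time_s: 4.58
ee_pos: [0.4692, -0.0606, 0.0815]
ee_rot: [-3.142, -0.0, 3.001]
force: [0.5, -0.1, -0.5]
finger_gap: 0.006
t 4.58 stopframe mm x 29.2 y 37.0 z 81.5 rot [-3.142 -0.     3.001] F stopframe [0.5, -0.0, -0.5] gap 0.006 j [-0.31  0.14  1.9  -0.    1.1  -1.74]
```

```bash
for i in 1 2 3 4; do python3 -m creep '[[[1,0,0,0,0,0],[1,0,0,0,0,0]]]' >/dev/null; python3 -c "from h import *; rel()"; done
```

```text
t 4.83 stopframe mm x 28.4 y 36.9 z 81.8 rot [-3.141e+00  2.000e-03  3.001e+00] F stopframe [3.8, -0.4, -0.3] gap 0.004 j [-0.31  0.13  1.91  0.    1.1  -1.74]
t 5.08 stopframe mm x 27.6 y 36.8 z 82.4 rot [-3.141  0.005  3.001] F stopframe [6.1, 0.6, -1.2] gap 0.001 j [-0.31  0.13  1.91  0.    1.1  -1.74]
t 5.33 stopframe mm x 27.1 y 36.7 z 83.0 rot [-3.141  0.009  3.   ] F stopframe [8.5, 0.7, -0.7] gap 0.002 j [-0.31  0.12  1.91  0.    1.09 -1.74]
t 5.58 stopframe mm x 26.5 y 36.6 z 83.6 rot [-3.141  0.012  3.   ] F stopframe [11.1, 1.3, -0.0] gap 0.003 j [-0.31  0.12  1.92  0.    1.09 -1.74]
```

The force rises from zero to 11 N against a hard stop, with the finger face at x≈19 mm, as expected for fully down. I back off, lift and look.

```bash
python3 -m creep '[[[-10,0,0,0,0,0],[-20,0,0,0,0,0],[0,0,-50,0,0,0],[0,0,-55,0,0,0]]]'
python3 - <<'E'
from h import *
rel()
o_=[]
for n,(x,y,w,h) in dict(scene=(255,190,190,190),side=(260,205,140,140)).items():
    a,d=get_image(n); np.save(f"pics/{n}1d.npy",d); cv2.imwrite(f"pics/{n}1.png",a); o_.append(cv2.resize(a[y:y+h,x:x+w],(400,400),interpolation=cv2.INTER_CUBIC))
cv2.imwrite("pics/crop1.png",cv2.hconcat(o_))
E
```

```text
time_s: 6.08
ee_pos: [0.4884, -0.063, 0.185]
ee_rot: [3.141, -0.009, 3.001]
force: [1.0, 0.4, -0.8]
finger_gap: 0.005
t 6.08 stopframe mm x 48.5 y 37.3 z 185.0 rot [ 3.141 -0.009  3.001] F stopframe [0.9, 0.6, -0.8] gap 0.005 j [-0.3   0.05  1.76 -0.    1.34 -1.73]
```

View pics/crop1.png

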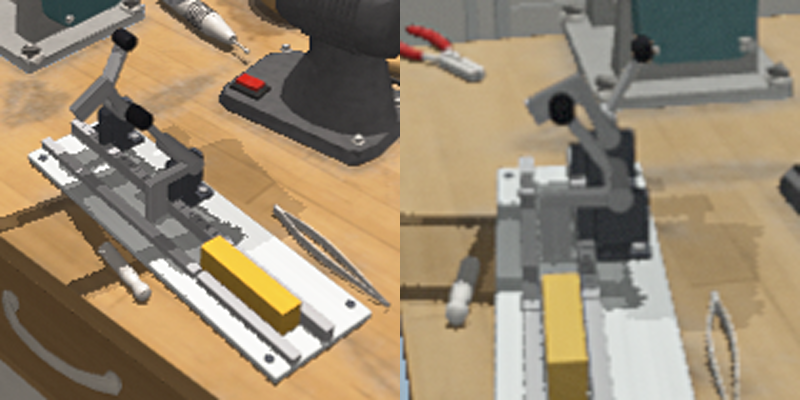

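The near stop is now fully down, with its arm level and the blade across the channel (crop (165,185)). The far stop is still up. I move behind the bar's free end and turn the tool 90°.

```bash
python3 -m creep '[[[12,-54,0,0,0,0],[12,-54,0,0,0,0],[12,-54,0,0,0,0],[12,-54,0,0,0,0],[0,0,0,0,0,0.175],[0,0,0,0,0,0.175],[0,0,0,0,0,0.175],[0,0,0,0,0,0.175],[0,0,0,0,0,0.175],[0,0,0,0,0,0.175]]]'
python3 -m creep '[[[0,0,0,0,0,0.175],[0,0,0,0,0,0.175],[0,0,0,0,0,0.171],[0,0,45,0,0,0],[0,0,45,0,0,0],[0,0,0,0,0,0]]]'; python3 -c "from h import *; rel()"
```

```text
time_s: 7.42
ee_pos: [0.4116, -0.2694, 0.1845]
ee_rot: [-3.139, -0.005, 1.945]
force: [0.2, -0.4, -0.8]
finger_gap: 0.007
time_s: 8.18
ee_pos: [0.4089, -0.2669, 0.0915]
ee_rot: [-3.13, -0.008, 1.43]
force: [-0.3, -0.5, 0.0]
finger_gap: 0.006
t 8.18 stopframe mm x -1.6 y -175.7 z 91.5 rot [-3.13  -0.008  1.43 ] F stopframe [-0.2, -0.6, 0.0] gap 0.006 j [-0.76  0.16  1.85 -0.    1.14 -0.61]
```

```bash
python3 -m creep '[[[0,0,30,0,0,0],[0,0,25,0,0,0],[0,0,0,0,0,0],[0,0,0,0,0,0]]]'; python3 -c "from h import *; rel()"
```

```text
time_s: 8.68
ee_pos: [0.4141, -0.2716, 0.0431]
ee_rot: [3.14, 0.001, 1.43]
force: [-0.4, 0.5, 0.1]
finger_gap: 0.006
t 8.68 stopframe mm x 4.2 y -179.7 z 43.1 rot [3.14e+00 1.00e-03 1.43e+00] F stopframe [-0.5, 0.5, 0.1] gap 0.006 j [-0.76  0.24  1.88 -0.    1.02 -0.61]
```

```bash
python3 -m creep '[[[0,-4,16,0,0,0],[0,0,0,0,0,0],[8,0,0,0,0,0],[5,0,0,0,0,0],[5,0,0,0,0,0],[5,0,0,0,0,0],[5,0,0,0,0,0]]]'; python3 -c "from h import *; rel()"
python3 -m creep '[[[5,0,0,0,0,0],[5,0,0,0,0,0],[5,0,0,0,0,0],[5,0,0,0,0,0],[5,0,0,0,0,0]]]'; python3 -c "from h import *; rel()"
```

```text
time_s: 9.55
ee_pos: [0.4135, -0.2428, 0.0257]
ee_rot: [3.141, 0.001, 1.43]
force: [-1.1, -2.0, -0.7]
finger_gap: 0.003
t 9.55 stopframe mm x -0.5 y -151.2 z 25.7 rot [3.141e+00 1.000e-03 1.430e+00] F stopframe [-0.8, -2.1, -0.7] gap 0.003 j [-0.71  0.24  1.92 -0.    0.98 -0.57]
time_s: 10.18
ee_pos: [0.4169, -0.2177, 0.0257]
ee_rot: [3.141, 0.001, 1.43]
force: [-0.8, -4.1, 0.6]
finger_gap: 0.004
t 10.18 stopframe mm x -0.5 y -125.9 z 25.7 rot [3.141e+00 1.000e-03 1.430e+00] F stopframe [-0.2, -4.2, 0.6] gap 0.004 j [-0.67  0.23  1.94 -0.    0.97 -0.52]
```

```bash
python3 -m creep '[[[5,0,0,0,0,0],[5,0,0,0,0,0],[4,0,0,0,0,0],[3,0,0,0,0,0],[1,0,0,0,0,0],[1,0,0,0,0,0]]]' >/dev/null; python3 -c "from h import *; rel()"
for i in 1 2 ; do python3 -m creep '[[[1,0,0,0,0,0],[1,0,0,0,0,0]]]' >/dev/null; python3 -c "from h import *; rel()"; done
```

```text
t 10.93 stopframe mm x -0.5 y -107.2 z 25.6 rot [3.141e+00 1.000e-03 1.430e+00] F stopframe [-1.3, -4.7, 2.7] gap 0.007 j [-0.63  0.21  1.96 -0.    0.97 -0.49]
t 11.18 stopframe mm x -0.5 y -105.2 z 25.6 rot [3.141 0.    1.43 ] F stopframe [0.7, -4.2, 3.2] gap 0.005 j [-0.63  0.21  1.96 -0.    0.97 -0.48]
t 11.43 stopframe mm x -0.5 y -103.2 z 25.6 rot [3.141 0.    1.43 ] F stopframe [-1.0, -5.3, 3.9] gap 0.005 j [-0.62  0.21  1.96 -0.    0.97 -0.48]
```

```bash
for i in 1 2 3 4; do python3 -m creep '[[[0.75,0,0,0,0,0],[0.75,0,0,0,0,0]]]' >/dev/null; python3 -c "from h import *; rel()"; done
```

```text
t 11.68 stopframe mm x -0.5 y -101.6 z 25.6 rot [3.141 0.    1.43 ] F stopframe [-0.5, -4.1, 4.5] gap 0.004 j [-0.62  0.21  1.96 -0.    0.97 -0.48]
t 11.93 stopframe mm x -0.5 y -100.1 z 25.6 rot [3.141 0.    1.43 ] F stopframe [-1.4, -4.9, 4.4] gap 0.002 j [-0.62  0.21  1.96 -0.    0.97 -0.47]
t 12.18 stopframe mm x -0.5 y -98.7 z 25.6 rot [3.141 0.    1.43 ] F stopframe [0.7, -5.4, 4.3] gap 0.003 j [-0.61  0.21  1.96 -0.    0.97 -0.47]
t 12.43 stopframe mm x -0.5 y -97.1 z 25.6 rot [3.141 0.    1.43 ] F stopframe [-0.1, -4.5, 4.0] gap 0.003 j [-0.61  0.21  1.96 -0.    0.97 -0.47]
```

```bash
for i in 1 2 3 4; do python3 -m creep '[[[0.5,0,0,0,0,0],[0.5,0,0,0,0,0]]]' >/dev/null; python3 -c "from h import *; rel()"|cut -c1-140; done
python3 - <<'E'
from h import *
o_=[]
for n,(x,y,w,h) in dict(scene=(300,230,120,120),side=(285,215,90,90)).items():
    a,d=get_image(n); np.save(f"pics/{n}2d.npy",d); cv2.imwrite(f"pics/{n}2.png",a); o_.append(cv2.resize(a[y:y+h,x:x+w],(400,400),interpolation=cv2.INTER_CUBIC))
cv2.imwrite("pics/crop2.png",cv2.hconcat(o_))
E
```

```text
t 12.68 stopframe mm x -0.5 y -96.8 z 25.6 rot [3.141e+00 2.000e-03 1.430e+00] F stopframe [-0.7, -7.2, 2.4] gap 0.005 j [-0.61  0.21  1.96 
t 12.93 stopframe mm x -0.4 y -96.7 z 25.7 rot [3.141 0.004 1.431] F stopframe [-0.6, -9.4, 1.5] gap 0.004 j [-0.61  0.21  1.96 -0.    0.97 
t 13.18 stopframe mm x -0.3 y -96.6 z 25.7 rot [3.141 0.005 1.431] F stopframe [-0.9, -13.0, 0.7] gap 0.006 j [-0.61  0.21  1.96 -0.01  0.97
t 13.43 stopframe mm x 0.1 y -96.5 z 25.8 rot [3.14  0.007 1.432] F stopframe [-0.0, -14.8, -0.8] gap 0.005 j [-0.6   0.21  1.96 -0.01  0.96
```

View pics/crop2.png

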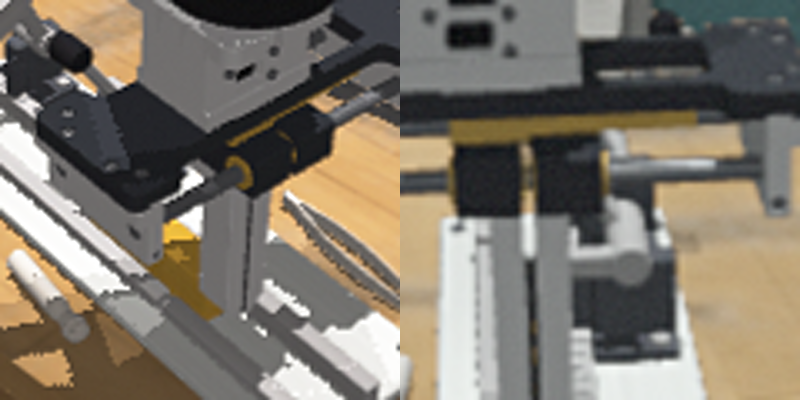

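The bar stopped at y=-96.7 with the force rising sharply to 15 N, so it is seated on the blade. The crops show the gripper over the channel, with the bar seen in part at (185,280). I retract, turn back and go to the front of the knob.

```bash
python3 -m creep '[[[-2,0,0,0,0,0],[-3,0,0,0,0,0],[-7,0,0,0,0,0],[-8,0,-10,0,0,0],[0,0,-50,0,0,0],[0,0,-50,0,0,0],[0,0,-50,0,0,-0.175],[0,0,0,0,0,-0.175],[0,0,0,0,0,-0.175],[0,0,0,0,0,-0.175]]]'
python3 -m creep '[[[0,0,0,0,0,-0.175],[0,0,0,0,0,-0.175],[0,0,0,0,0,-0.175],[0,0,0,0,0,-0.175],[0,0,0,0,0,-0.171],[0,0,0,0,0,0]]]'
python3 - <<'E'
from h import *
rel()
a,d=get_image("scene"); cv2.imwrite("pics/scene3.png",a)
u,v,P=cloud("scene",d); h=cv2.cvtColor(a,cv2.COLOR_BGR2HSV)[v,u]
m=(h[:,0]>18)&(h[:,0]<32)&(h[:,1]>150)&(P[:,2]>.025)&(P[:,2]<.04)&(abs(P[:,0]-.43)<.05)&(P[:,1]<-.07)&(P[:,1]>-.3)
q=P[m][:,:2]-o; print("bar x",(1000*np.percentile(q@xs,[1,50,99])).round(1),"y",(1000*np.percentile(q@ys,[0,1,50,99,100])).round(1),m.sum())
cv2.imwrite("pics/crop3.png",cv2.resize(a[200:380,270:450],(600,600),interpolation=cv2.INTER_CUBIC))
E
```

```text
time_s: 14.78
ee_pos: [0.4183, -0.2045, 0.1859]
ee_rot: [3.141, -0.001, 2.136]
force: [-0.1, -0.2, -0.2]
finger_gap: 0.005
time_s: 15.52
ee_pos: [0.4182, -0.2046, 0.1856]
ee_rot: [3.141, -0.0, 2.999]
force: [0.6, 0.3, 0.5]
finger_gap: 0.006
t 15.53 stopframe mm x -1.1 y -112.8 z 185.6 rot [ 3.141 -0.     2.999] F stopframe [0.5, 0.4, 0.5] gap 0.006 j [-0.64 -0.01  1.82  0.    1.33 -2.07]
bar x [-9.3 -2.2 10.3] y [-89.1 -88.4 -47.9   0.6   3.3] 605
```

View pics/crop3.png

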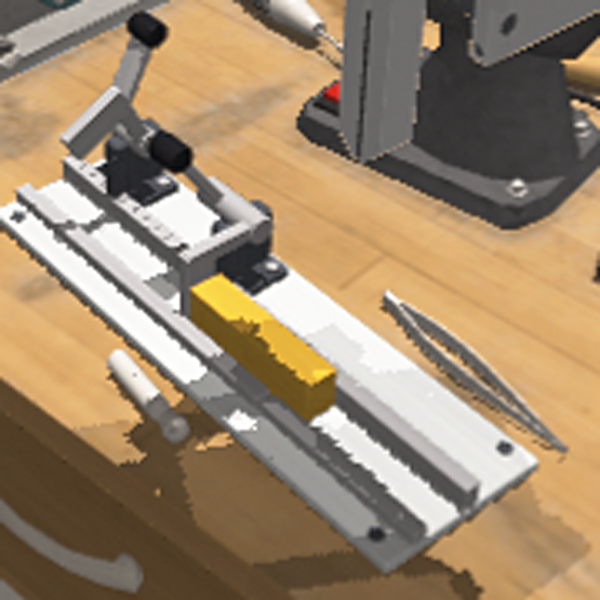

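The bar's end meets the blade of the lowered stop (crop (190,290)), and the bar spans y −89 to 0 mm in the stop frame. Next I raise the stop.

```bash
python3 -m creep '[[[10,49,0,0,0,0],[11,49,0,0,0,0],[10,49,0,0,0,0],[0,0,35,0,0,0],[0,0,35,0,0,0],[0,0,30,0,0,0],[0,0,0,0,0,0],[0,0,0,0,0,0]]]' >/dev/null; python3 -c "from h import *; rel()"
python3 -m creep '[[[-8,0,0,0,0,0],[-6,0,0,0,0,0],[-6,0,0,0,0,0],[-6,0,0,0,0,0],[-6,0,0,0,0,0],[-6,0,0,0,0,0]]]'>/dev/null; python3 -c "from h import *; rel()"
```

```text
t 16.57 stopframe mm x -30.8 y 33.8 z 86.5 rot [-3.141e+00  1.000e-03  3.000e+00] F stopframe [0.9, 0.1, 0.6] gap 0.006 j [-0.34 -0.    2.04  0.    1.1  -1.77]
t 17.32 stopframe mm x 5.0 y 34.3 z 85.1 rot [ 3.141 -0.004  3.001] F stopframe [-3.2, -0.2, 3.1] gap 0.001 j [-0.33  0.08  1.95 -0.    1.11 -1.76]
```

```bash
python3 -m creep '[[[-6,0,0,0,0,0],[-6,0,0,0,0,0],[-6,0,0,0,0,0],[-6,0,0,0,0,0],[-6,0,0,0,0,0],[-4,0,0,0,0,0],[-2,0,0,0,0,0]]]'>/dev/null; python3 -c "from h import *; rel()"
for i in 1 2 3; do python3 -m creep '[[[-1,0,0,0,0,0],[-1,0,0,0,0,0]]]' >/dev/null; python3 -c "from h import *; rel()"|cut -c1-140; done
```

```text
t 18.2 stopframe mm x 42.0 y 34.0 z 85.1 rot [ 3.141e+00 -1.000e-03  3.001e+00] F stopframe [-1.5, -1.0, -0.5] gap 0.003 j [-0.31  0.16  1.87 -0.    1.11 -1.74]
t 18.45 stopframe mm x 44.1 y 34.0 z 85.4 rot [ 3.142 -0.     3.001] F stopframe [-1.3, -0.3, -1.2] gap 0.007 j [-0.31  0.16  1.87 -0.    1.
t 18.7 stopframe mm x 46.3 y 34.0 z 85.5 rot [-3.142  0.     3.001] F stopframe [-1.7, -0.0, 0.1] gap 0.002 j [-0.31  0.17  1.86 -0.    1.12
t 18.95 stopframe mm x 48.4 y 34.0 z 85.5 rot [-3.142  0.     3.001] F stopframe [-1.8, 0.3, -0.6] gap 0.005 j [-0.31  0.17  1.86 -0.    1.1
```

```bash
for i in 1 2 3 4; do python3 -m creep '[[[-1,0,0,0,0,0],[-1,0,0,0,0,0]]]' >/dev/null; python3 -c "from h import *; rel()"|cut -c1-140; done
```

```text
t 19.2 stopframe mm x 50.4 y 34.0 z 85.5 rot [-3.142  0.     3.001] F stopframe [-1.2, -0.0, -0.5] gap 0.006 j [-0.31  0.17  1.85 -0.    1.1
t 19.45 stopframe mm x 52.2 y 34.0 z 85.4 rot [-3.142 -0.     3.001] F stopframe [-3.0, -0.2, 0.1] gap 0.003 j [-0.31  0.18  1.85 -0.    1.1
t 19.7 stopframe mm x 52.6 y 34.0 z 85.0 rot [ 3.142 -0.004  3.001] F stopframe [-5.8, 0.1, 2.5] gap 0.008 j [-0.31  0.18  1.84 -0.    1.12 
t 19.95 stopframe mm x 52.9 y 34.0 z 84.8 rot [ 3.142 -0.008  3.001] F stopframe [-11.1, -0.4, 6.5] gap 0.003 j [-0.31  0.19  1.84 -0.    1.
```

Hard stop reached at the upper end, 11 N. I back off, lift clear and check.

```bash
python3 -m creep '[[[5,0,0,0,0,0],[20,0,0,0,0,0],[40,0,0,0,0,0],[0,0,-55,0,0,0],[0,0,-55,0,0,0],[50,30,-30,0,0,0],[30,55,0,0,0,0],[0,60,0,0,0,0],[0,0,0,0,0,0],[0,0,0,0,0,0]]]'
python3 - <<'E'
from h import *
rel()
a,d=get_image("scene"); cv2.imwrite("pics/scene4.png",a); b,_=get_image("side")
u,v,P=cloud("scene",d); h=cv2.cvtColor(a,cv2.COLOR_BGR2HSV)[v,u]
m=(h[:,0]>18)&(h[:,0]<32)&(h[:,1]>150)&(P[:,2]>.025)&(P[:,2]<.04)&(abs(P[:,0]-.43)<.05)&(P[:,1]<-.07)&(P[:,1]>-.3)
q=P[m][:,:2]-o; print("bar x",(1000*np.percentile(q@xs,[1,50,99])).round(1),"y",(1000*np.percentile(q@ys,[0,1,50,99,100])).round(1),m.sum())
for y0 in(34,129):
    q=P[:,:2]-o; m=(h[:,2]<70)&(P[:,2]>.08)&(P[:,2]<.13)&(abs(q@ys*1000-y0)<20)&(q@xs>-.02)&(q@xs<.09)
    print("knob",m.sum(),1000*(q[m]@xs).mean(),1000*(q[m]@ys).mean(),1000*P[m][:,2].mean(),1000*P[m][:,2].max())
cv2.imwrite("pics/crop4.png",cv2.hconcat([cv2.resize(a[190:380,255:445],(400,400),interpolation=cv2.INTER_CUBIC),cv2.resize(b[205:345,260:400],(400,400),interpolation=cv2.INTER_CUBIC)]))
E
```

```text
time_s: 21.2
ee_pos: [0.3753, 0.0947, 0.2245]
ee_rot: [-3.142, 0.002, 3.002]
force: [0.4, -0.5, -0.1]
finger_gap: 0.009
t 21.2 stopframe mm x -85.5 y 177.6 z 224.5 rot [-3.142e+00  2.000e-03  3.002e+00] F stopframe [0.5, -0.4, -0.1] gap 0.009 j [ 0.02 -0.24  1.94 -0.    1.44 -1.41]
bar x [-9.4 -2.1 10.5] y [-89.2 -88.7 -47.9   0.4   7.7] 607
knob 98 65.65538313868512 32.777386366019265 98.24519374494278 104.10623844222638
knob 90 60.91168833197806 127.21100718178324 100.68507777522649 106.74957824217185
```

View pics/crop4.png

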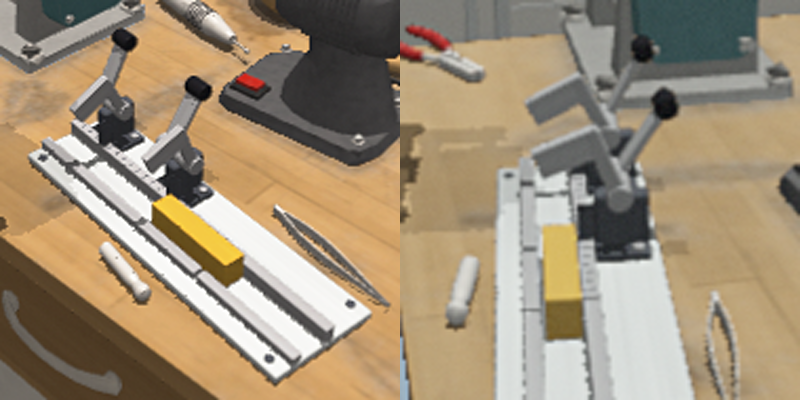

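Both stops are up in the picture, the near one leaning further back than at the start. The bar has not moved since gauging (y −89 to 0 mm), and the robot is clear.

```bash
python3 -c "from h import *; print(close_job())"
```

```text
the job is handed in; nothing more can be done
None
```

I did the job in the order asked and handed it in at about 21 s of the 48 s allowed. No verdict was reported.

- **Lowering:** I pushed the near stop down until it met its hard end stop, at 11 N. The pictures showed its blade across the channel.
- **Gauging:** I pushed the bar until it seated on the blade. It stopped sharply and the force rose from about 5 N to 15 N. That was about 1 mm beyond the position I had estimated from the images, which is within the camera calibration error.
- **Raising:** I pushed the stop back up to its upper end stop, at 11 N, then moved the arm clear.

**Last checks:**
- The bar's measured position was the same before and after the stop was raised, to within about 0.5 mm. It spans about −89 to 0 mm along the channel from the blade face.
- The near knob's visible surface sits at z ≈ 98 mm, against 102 mm at the start. It leans further back than before, as it should when fully up.
- The far stop is still up; its knob height is unchanged from the start.
- The highest force I read was about 15 N, and the robot was touching nothing at hand-in.
- No check failed. One reading was unexplained: an upward force of about 4 N on the fingertips while pushing the bar, which disappeared when the bar met the blade.

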